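# Load the syringe carrier, pin its cover on and snap the hold-down lever shut

## Task

Lay every syringe from the white tray into a groove of the syringe carrier, one to a groove, green cap pointing away from the lever and the finger flange in the slot behind the comb. Then lower the blue cover plate over the two locating pins until it lies flush on both posts, and press the red lever down until it snaps in and stays down by itself. Leave everything else on the table where it is.

Things in the scene. Friction and masses are not known exactly. Their poses are not given: they have to be found in the camera images.
- cassette: Fixed syringe carrier; origin on the table under its centre, x along the grooves (lever on the -x side), z up. Base 6 mm thick, 106 x 226 mm. White combs at x = -28 and +28 mm (10 mm thick, 34 mm tall) with four 90-degree V-grooves at y = -63, -21, 21, 63 mm; 46 mm free between the combs. A syringe in a groove: middle at x = 0, axis 31.9 mm up, cap to +x
- pin_l (a point): foot of the locating pin at the carrier's y = +103 mm, on the flat top (44 mm up) of its post, 30 mm (x) by 14 mm (y). Pin 8 mm across, 15 mm tall, the top 6 mm tapered to 4 mm across
- pin_r (a point): foot of the other locating pin, at y = -103 mm, same sizes. (White stops, 38 mm tall, at the carrier's x = -52 to -48 mm close the slot behind the finger flanges; 10 mm gaps in them let the plungers through)
- lever (a joint): angle of the red sprung lever, rad: 0 = up (arm 0.9 rad above level), 0.9 = down and level (stop at 0.905). A spring lifts it back. From about 0.72 a pin on it pushes a sprung catch aside; pressed to the stop, it is then held by the catch at about 0.87. Pushing at the press point takes about 5 N at first, 8 N further down and about 15 N past the catch
- lever_press (a point): centre of the top of the black rubber thumb pad (26 x 24 mm) on the lever: push here. 78 mm along the arm from the hinge, 8 mm above the arm's middle line; swings down and to the carrier's +x, from 126 to 68 mm above the table. Arm 12 mm wide, its end 106 mm from the hinge; up, that end stands 150 mm above the table, 64 mm to -x of the carrier's centre
- lever_hinge (a point): axis of the lever (along the carrier's y), 130 mm to -x of the carrier's origin, 60 mm up; fixed
- cover_grip (a point): centre of the black handle, 28 (x) by 14 (y) by 32 mm tall, in the middle of the loose blue cover plate: 76 (x) by 226 (y) by 5 mm, 0.16 kg, holes 10 mm across at y = +103 and -103 mm. The point is 16 mm under the handle's top, 21 mm above the plate's underside, 65 mm above the table when flush. Axes of the plate; same either way round
- tray: fixed white tray, 300 (x) by 240 mm (y), floor 4 mm thick, walls 4 mm thick and 10 mm high; origin at the centre of its underside
- syringe0_mid (a point): middle of a capped syringe's barrel, on its axis; x points to the green cap (20 g; 3 or 4 are present). Barrel 14 mm across, -38 to +38 mm; finger flange 28 mm wide, 14 mm high, -41 to -38 mm; plunger to -59 mm, up to 14 mm across; cap 9 mm across, to +52 mm. Axis 7 mm above what it lies on. In a groove the flange drops into the slot (x = -48 to -33 mm) behind the -x comb
- syringe0_tip (a point): end of that syringe's green cap, on its axis, 52 mm from the middle
- syringe1_mid (a point): middle of a capped syringe's barrel, on its axis; x points to the green cap (20 g; 3 or 4 are present). Barrel 14 mm across, -38 to +38 mm; finger flange 28 mm wide, 14 mm high, -41 to -38 mm; plunger to -59 mm, up to 14 mm across; cap 9 mm across, to +52 mm. Axis 7 mm above what it lies on. In a groove the flange drops into the slot (x = -48 to -33 mm) behind the -x comb
- syringe1_tip (a point): end of that syringe's green cap, on its axis, 52 mm from the middle
- syringe2_mid (a point): middle of a capped syringe's barrel, on its axis; x points to the green cap (20 g; 3 or 4 are present). Barrel 14 mm across, -38 to +38 mm; finger flange 28 mm wide, 14 mm high, -41 to -38 mm; plunger to -59 mm, up to 14 mm across; cap 9 mm across, to +52 mm. Axis 7 mm above what it lies on. In a groove the flange drops into the slot (x = -48 to -33 mm) behind the -x comb
- syringe2_tip (a point): end of that syringe's green cap, on its axis, 52 mm from the middle
- syringe3_mid (a point): middle of a capped syringe's barrel, on its axis; x points to the green cap (20 g; 3 or 4 are present). Barrel 14 mm across, -38 to +38 mm; finger flange 28 mm wide, 14 mm high, -41 to -38 mm; plunger to -59 mm, up to 14 mm across; cap 9 mm across, to +52 mm. Axis 7 mm above what it lies on. In a groove the flange drops into the slot (x = -48 to -33 mm) behind the -x comb
- syringe3_tip (a point): end of that syringe's green cap, on its axis, 52 mm from the middle
- spray_bottle: bystander: amber glass bottle with white cap, 48 mm across, 125 mm tall; origin at the centre of its underside
- dropper: bystander: small amber bottle with white cap, 40 mm across, 95 mm tall; origin at the centre of its underside
- vial_a: bystander: glass vial with red cap, 26 mm across, 45 mm tall; origin at the centre of its underside
- vial_b: bystander: glass vial with red cap, 26 mm across, 45 mm tall; origin at the centre of its underside
- puck: bystander: black plastic cylinder, 52 mm across, 50 mm tall; origin at the centre of its underside
- mouse: bystander: black computer mouse, 100 x 58 x 32 mm; origin at the centre of its underside
- label_box: bystander: small carton, 60 x 90 x 30 mm; origin at the centre of its underside
There are look-alikes about, which are no part of the job. Of the things that look like the part that bears cover_grip, the largest one is meant. What is shaped like the part that bears syringe2_mid but pink or yellow is not meant.

How it is judged:
By the outcome, as a careful person would: the job done as asked, in the order asked, and still so for the second after the job is handed in, with the robot touching nothing.
Of syringe0, syringe1, syringe2, syringe3 only 3 to 4 are there at a start; the rules pass over those that are not, and their reading is None.
At some moment in a run one of syringe0, syringe1, syringe2, syringe3 may be knocked a few centimetres aside while the robot is not near it.
Once in a run the grip may slacken for a moment while it holds something.
It also fails if it takes over 210 s, if anything falls off the work surface, if the arm or the gripper's body presses on something with over 40 N, if the wrist force passes 120 N, or if a joint passes its speed limit or range.

## Robot

A 7-joint arm with a two-finger parallel gripper is mounted at the origin on the work surface. World frame = base frame: x ahead of the robot, y to its left, z up, the work surface at z = 0. Lengths are in m, angles in rad, forces in N, time in s.
With the tool pointing down it reaches from about 0.35 to 0.9 m from the base axis. Payload 8.1 kg.
Tool frame: the origin (TCP) lies between the finger pads; the fingertips stand 11 mm ahead of it and the grasp point (between the pads) lies 8 mm behind it; z points along the fingers, y is the line along which they close (so a half turn about z gives the same grasp; the last joint's range is limited). The gripper opens to 92 mm and grips with 3 to 60 N. Pads are 19 mm wide; open, the fingers measure 130 mm over their backs; the gripper's body (75 mm by 190 mm) begins 47 mm behind the grasp point.
Start: joints at [1.182, 0.434, 0.025, 1.573, -0.012, 1.134, -0.075], TCP at [0.176, -0.6, 0.238] pointing down, gripper open.
Joint ranges: [-2.62, 2.62], [-0.44, 2.09], [-1.27, 1.32], [0.08, 2.57], [-1.32, 4.46], [0.12, 2], [-2.74, 2.74]. Speed limits (rad/s): [2.22, 2.22, 3.01, 3.01, 3.14, 3.14, 3.14].

## Interface

Orientations are given as a rotation vector (axis times angle).
In Python, from cell import observe, get_image, camera_params, sign_off gives the robot as it stands.
- The arm moves only by the shell command python3 -m pendant 'ROWS' [FORCE]. ROWS is JSON, one flat list of numbers, 7 for each row, row after row: the shift along the tool's x, y, z in m, then the turn, a rotation vector about the tool's x, y, z in rad, then the finger opening in m, from 0 to 0.0918. In form: [dx, dy, dz, rx, ry, rz, jaw, dx, dy, dz, rx, ry, rz, jaw, ...]. A call has 1 to 10 rows; each row shifts and turns the commanded pose from where the row before left it, along the tool's axes as they then stand; what a row does not reach is not made up. A row lasts 1/8 s, in which the tool goes at most 62.5 mm and 10.7 degrees, less where a joint would pass 70% of its speed; a pose out of reach is approached as far as the arm can. A call is refused whole if a number of a shift passes 0.0625 or a number of a turn 0.188, either way. A call with a gripper value outside its range is refused whole. The fingers move at their own pace and stop on an object; FORCE is the grip in N (left out, the last holds). Time passes only in rows, so rows that do not move let the fingers close. It gives the time, the measured TCP pose, the force, the opening and the grip force at its end, in the units of the state.
- observe(): the state, without advancing time (a new reading comes with each control period).
- get_image(name): name is "scene" or "side" or "wrist"; returns the picture (384x512x3 uint8, red, green, blue); there is no depth.
- camera_params(name): a dict with "intrinsics" (3x3 intrinsics, pixels), "dist" ([k1, k2, p1, p2, k3] as OpenCV has them; the pictures are not rectified), "eye" and "rotation" of the camera in the world; the wrist camera has in their place "T_tool_cam" (4x4, takes a point from camera to tool coordinates, whose origin is the TCP and whose axes are the flange's). Camera axes: x right, y down, z forward; pixel columns grow to the right and rows downward; lengths in m; the calibration is good to about 2 mm. A picture is of the moment at which its call begins: read the wrist's pose just before it. camera_params takes no time and is no camera call.
- sign_off(): hands the job in; it is judged then, once.
The state is a dict: "clock": time; "joints": joint angles; "dq": joint speeds; "joint_efforts": joint torques, N m; "position": TCP position; "ee_rot": TCP orientation; "force": force on the tool from outside, world axes, zero at the start; "ft_torque": the same for the moment, N m; "width": opening from 0.0 (shut) to 1.0 (fully open); "gripper_force": force on a finger pad.
Only numpy, scipy, OpenCV 4.12 (cv2) and the standard library are available. Lean on these libraries where they do the work, as an engineer would, in place of code of your own. Each camera call takes 0.05 s, during which the arm holds its last target. There are 200 camera calls.

## Working session

There is one attempt and no reset: what is moved stays moved. The work goes in short steps, Python scripts to look and compute and a shell command to move; the robot and the scene stay as the last step left them, time stands still between calls to the robot, and variables do not carry over. Pictures are saved under pics/ and viewed, at most 14 in all, crops included, and the job is handed in when it is done.

```bash
mkdir -p pics; ls
cat > h.py <<'E'
import numpy as np, cv2
from cell import observe, get_image, camera_params, sign_off
from scipy.spatial.transform import Rotation as R
def cam(n):
    p=camera_params(n); K=np.array(p["intrinsics"]); d=np.array(p["dist"],float)
    if n=="wrist":
        s=observe(); T=np.eye(4); T[:3,:3]=R.from_rotvec(s["ee_rot"]).as_matrix(); T[:3,3]=s["position"]
        M=T@np.array(p["T_tool_cam"]); return K,d,M[:3,3],M[:3,:3]
    return K,d,np.array(p["eye"]),np.array(p["rotation"])
def onplane(c,px,z):
    K,d,e,Rm=c; u=cv2.undistortPoints(np.array(px,float).reshape(-1,1,2),K,d).reshape(-1,2)
    r=np.c_[u,np.ones(len(u))]@Rm.T
    return e+r*((z-e[2])/r[:,2])[:,None]
def proj(c,P):
    K,d,e,Rm=c; return cv2.projectPoints((np.array(P,float).reshape(-1,3)-e)@Rm,np.zeros(3),np.zeros(3),K,d)[0].reshape(-1,2)
def save(im,n,s=1.5): cv2.imwrite("pics/"+n,cv2.resize(im[:,:,::-1],None,fx=s,fy=s,interpolation=cv2.INTER_CUBIC))
E
python3 - <<'E'
from h import *
for n in("scene","side"):
    im=get_image(n); np.save(n+".npy",im); save(im,n+".png"); c=cam(n); print(n,c[2].round(3),c[3].round(3).tolist(),c[0][0,0])
print(observe()); print(camera_params("wrist")["T_tool_cam"])
E
```

```text
pics
scene [ 1.255 -0.238  1.423] [-2.043, -1.768, 0.481] 408.6151740544569
side [ 0.371 -1.408  0.836] [-2.095, 0.105, -0.058] 473.63127755564085
{'clock': 0.1, 'joints': array([ 1.18238979,  0.4351507 ,  0.02496735,  1.57400144, -0.0115574 ,
        1.13400625, -0.07510117]), 'dq': array([-0.00010751, -0.00315552,  0.00072078, -0.00072152,  0.00029212,
       -0.00367869, -0.00116296]), 'joint_efforts': array([ 2.89315838e-03, -6.69133615e+01,  9.87973586e-01, -3.15153837e+01,
       -6.04960020e-02,  3.73047078e-02,  1.51568438e-04]), 'position': array([ 0.17602259, -0.5992385 ,  0.23702681]), 'ee_rot': array([-3.10821953e+00, -4.47148899e-01,  5.72345290e-04]), 'force': array([ 0.19734858,  0.50670176, -0.24678755]), 'ft_torque': array([ 0.01684231,  0.00348319, -0.03753304]), 'gripper_force': 0.0, 'width': 0.9986041962807501}
[[-3.46024639e-04 -9.62902023e-01 -2.69851022e-01  7.23705837e-02]
 [ 9.99999403e-01 -6.12985275e-04  9.05019102e-04 -8.54217835e-04]
 [-1.03685943e-03 -2.69850548e-01  9.62901660e-01 -1.46822128e-01]
 [ 0.00000000e+00  0.00000000e+00  0.00000000e+00  1.00000000e+00]]
```

```bash
sed -i 's|return K,d,np.array(p\["eye"\]),np.array(p\["rotation"\])|return K,d,np.array(p["eye"]),R.from_rotvec(p["rotation"]).as_matrix()|' h.py
python3 - <<'E'
from h import *
for n in("scene","side"):
    c=cam(n); print(n,c[3][:,2].round(2),onplane(c,[[256,192],[100,300],[400,300]],0).round(2).tolist())
E
```

```text
scene [-0.5   0.07 -0.86] [[0.41, -0.12, 0.0], [0.77, -0.72, 0.0], [0.92, 0.32, 0.0]]
side [ 0.08  0.86 -0.5 ] [[0.51, 0.03, 0.0], [0.06, -0.48, -0.0], [0.82, -0.55, 0.0]]
```

View pics/scene.png

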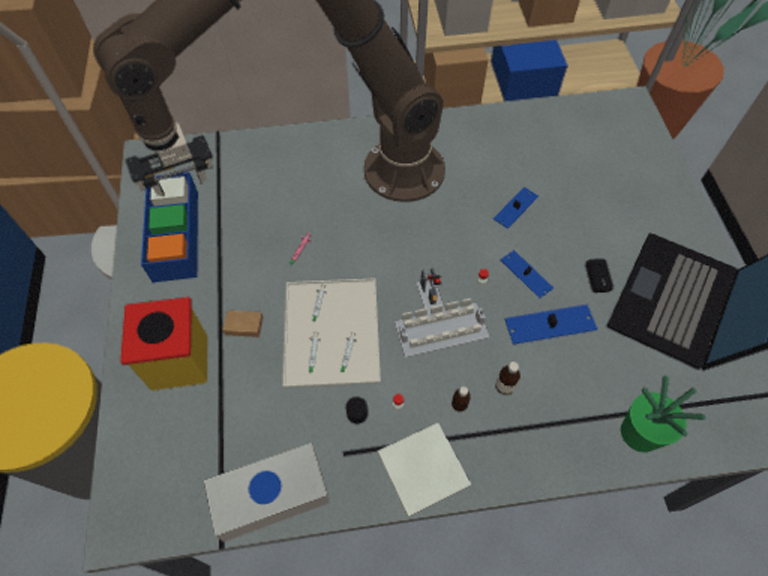

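View pics/side.png

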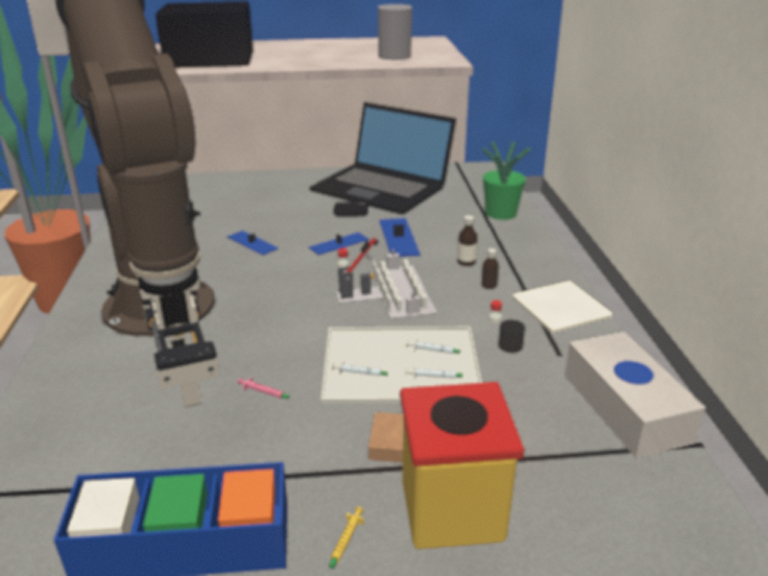

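```bash
cat >> h.py <<'E'
def blobs(m,amin=4):
    n,l,s,c=cv2.connectedComponentsWithStats(m.astype(np.uint8)); return [(c[i].round(1),s[i,4],l==i) for i in range(1,n) if s[i,4]>=amin]
def hsv(im): return cv2.cvtColor(im,cv2.COLOR_RGB2HSV).astype(int)
E
python3 - <<'E'
from h import *
im=np.load("scene.npy"); c=cam("scene"); h=hsv(im)
g=(h[...,0]>45)&(h[...,0]<85)&(h[...,1]>90)
for p,a,_ in blobs(g): 
    w=onplane(c,[p],.011)[0]
    print("green",p,a,w.round(3))
b=(h[...,0]>105)&(h[...,0]<125)&(h[...,1]>150)
for p,a,m in blobs(b,100):
    r=cv2.minAreaRect(np.argwhere(m)[:,::-1].astype(np.float32)); print("blue",p,a,onplane(c,cv2.boxPoints(r),.005)[:,:2].round(3).tolist(),onplane(c,[p],.005)[0].round(3))
rd=((h[...,0]<8)|(h[...,0]>172))&(h[...,1]>150)
for p,a,m in blobs(rd,4): print("red",p,a,onplane(c,[p],.04)[0].round(3))
# plate handles, posts guess
print("tray corners",onplane(c,np.array([[286,281],[377,279],[381,382],[283,386]])/1.5,.01).round(3).tolist())
print("cass corners",onplane(c,np.array([[397,325],[482,304],[490,342],[404,356]])/1.5,.006).round(3).tolist())
print("mids",onplane(c,np.array([[319,303],[314,352],[348,352]])/1.5,.011).round(3).tolist())
print("lever",onplane(c,np.array([[432,283]])/1.5,.126).round(3))
print("objs",onplane(c,np.array([[357,412],[398,402],[462,402],[508,383],[484,275]])/1.5,.03).round(3).tolist())
E
```

```text
green [478.8   2.5] 39 [-0.592  1.24   0.011]
green [488.9  15.3] 204 [-0.482  1.249  0.011]
green [505.9   9.9] 102 [-0.509  1.353  0.011]
green [111.8 145.9] 438 [ 0.097 -0.701  0.011]
green [194.2 174.2] 5 [ 0.293 -0.361  0.011]
green [209.2 211.8] 4 [ 0.478 -0.315  0.011]
green [206.6 246.2] 5 [ 0.622 -0.337  0.011]
green [228.2 245.4] 5 [ 0.631 -0.257  0.011]
green [436.5 280.1] 1388 [0.868 0.461 0.011]
blue [352.5  46. ] 1548 [[-0.505, 0.386], [-0.505, 0.644], [-0.242, 0.587], [-0.243, 0.345]] [-0.374  0.489  0.005]
blue [115.9 162. ] 896 [[0.292, -0.769], [-0.1, -0.78], [-0.071, -0.618], [0.318, -0.624]] [ 0.18  -0.683  0.005]
blue [343.4 138.1] 310 [[0.222, 0.227], [0.116, 0.352], [0.163, 0.374], [0.266, 0.249]] [0.195 0.298 0.005]
blue [  7.1 172.9] 279 [[0.259, -1.134], [0.065, -1.165], [0.077, -1.079], [0.271, -1.052]] [ 0.173 -1.12   0.005]
blue [350.8 182.4] 378 [[0.369, 0.211], [0.335, 0.252], [0.472, 0.329], [0.504, 0.288]] [0.422 0.271 0.005]
blue [  7.1 209.1] 283 [[0.434, -1.105], [0.254, -1.134], [0.265, -1.065], [0.444, -1.039]] [ 0.349 -1.093  0.005]
blue [366.5 
[... 199 characters left out ...]
62  0.005]
red [322.2 182.3] 30 [0.426 0.146 0.04 ]
red [290.9 186.8] 9 [0.429 0.018 0.04 ]
red [104.2 220.7] 1392 [ 0.475 -0.708  0.04 ]
red [335.8 250. ] 4 [0.718 0.129 0.04 ]
red [338.2 255. ] 4 [0.738 0.133 0.04 ]
red [265.1 266. ] 36 [ 0.742 -0.135  0.04 ]
tray corners [[0.354, -0.38, 0.01], [0.384, -0.135, 0.01], [0.681, -0.166, 0.01], [0.657, -0.406, 0.01]]
cass corners [[0.528, -0.103, 0.006], [0.499, 0.13, 0.006], [0.611, 0.125, 0.006], [0.618, -0.099, 0.006]]
mids [[0.436, -0.297, 0.011], [0.577, -0.323, 0.011], [0.589, -0.238, 0.011]]
lever [[ 0.486 -0.01   0.126]]
objs [[0.756, -0.234, 0.03], [0.745, -0.134, 0.03], [0.767, 0.017, 0.03], [0.736, 0.137, 0.03], [0.425, 0.149, 0.03]]
```

```bash
cat >> h.py <<'E'
def plan(p,yaw=None,turn_sym=False):
    s=observe(); M=R.from_rotvec(s["ee_rot"]).as_matrix(); y0=np.arctan2(M[1,0],M[0,0])
    print("at",s["position"].round(4),"yaw",y0.round(4),"q7",s["joints"][6].round(2),"tilt",M[:2,2].round(4),"t",round(s["clock"],1))
    yaw=y0 if yaw is None else yaw
    T=np.array([[np.cos(yaw),np.sin(yaw),0],[np.sin(yaw),-np.cos(yaw),0],[0,0,-1]])
    D=M.T@T; d=T.T@(np.array(p)-s["position"])
    print(" turn first",R.from_matrix(D).as_rotvec().round(4)," then shift",d.round(4),"norm",np.linalg.norm(d).round(3))
E
python3 -m pendant '[0,0,-0.03,0,0,0.143,0.09, 0,0,-0.03,0,0,0.143,0.09]'
python3 -m pendant '[0.0354,-0.033,0,0,0,0,0.09, 0.0354,-0.033,0,0,0,0,0.09, 0.0354,-0.033,0,0,0,0,0.09, 0.0354,-0.033,0,0,0,0,0.09, 0.0354,-0.033,0,0,0,0,0.09, 0.0354,-0.033,0,0,0,0,0.09, 0.0354,-0.033,0,0,0,0,0.09, 0.0354,-0.033,0,0,0,0,0.09, 0.0354,-0.033,0,0,0,0,0.09, 0.0354,-0.033,0,0,0,0,0.09]'
python3 -m pendant '[0,0,0,0,0,0,0.09,0,0,0,0,0,0,0.09]'
python3 - <<'E'
from h import *
plan([.53,-.27,.3],0)
im=get_image("wrist"); np.save("w1.npy",im); np.save("w1c.npy",np.array(cam("wrist"),dtype=object),allow_pickle=True); save(im,"w1.png")
E
```

```text
clock: 0.35
position: [0.176, -0.5992, 0.2977]
ee_rot: [-3.14, 0.008, 0.001]
force: [-0.5, 0.1, 0.0]
width: 0.979
gripper_force: 0.0
clock: 1.6
position: [0.531, -0.2686, 0.2974]
ee_rot: [-3.141, 0.001, 0.001]
force: [0.8, -0.2, 0.5]
width: 0.977
gripper_force: 0.0
clock: 1.85
position: [0.5298, -0.2701, 0.2973]
ee_rot: [3.141, -0.0, -0.002]
force: [0.1, -0.1, -0.5]
width: 0.979
gripper_force: 0.0
at [ 0.5298 -0.2701  0.2973] yaw -0.0003 q7 -1.22 tilt [-0.0012 -0.0002] t 1.9
 turn first [ 0.0002  0.0012 -0.0003]  then shift [ 0.0002 -0.0001 -0.0027] norm 0.003
```

View pics/w1.png

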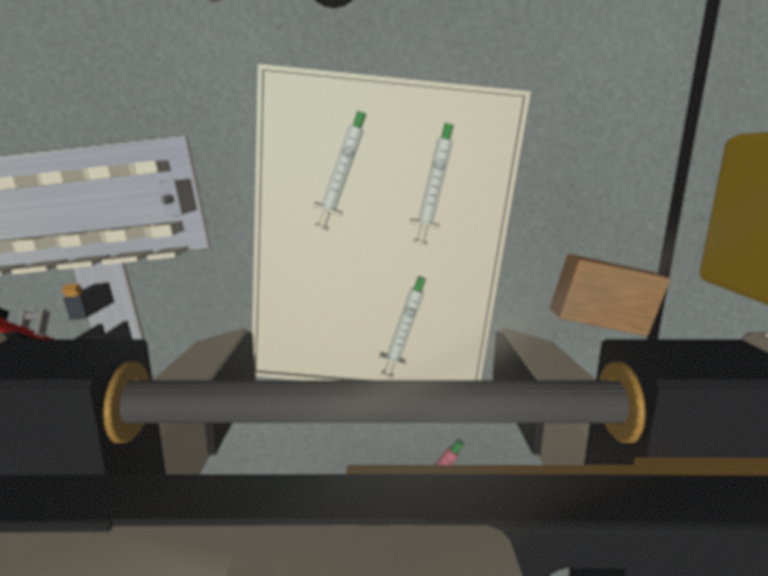

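```bash
python3 -m pendant '[0.01,-0.05,0,0,0,0,0.09,0.01,-0.05,0,0,0,0,0.09,0.01,-0.05,0,0,0,0,0.09,0.01,-0.05,0,0,0,0,0.09,0.01,-0.05,0,0,0,0,0.09,0.01,-0.05,0,0,0,0,0.09,0.01,-0.05,0,0,0,0,0.09,0.01,-0.05,0,0,0,0,0.09,0,0,0,0,0,0,0.09,0,0,0,0,0,0,0.09]'
python3 - <<'E'
from h import *
plan([.53,-.27,.3],0)
im=get_image("wrist"); np.save("w2.npy",im); c=cam("wrist"); np.save("w2c.npy",np.array(c,dtype=object),allow_pickle=True); save(im,"w2.png")
# syringes from w1
im=np.load("w1.npy"); c=tuple(np.load("w1c.npy",allow_pickle=True)); c=[np.array(x,float) for x in c]
print("f",c[0][0,0])
poly=np.array([[264,75],[520,97],[484,368],[262,366]])/1.5
m=np.zeros(im.shape[:2],np.uint8); cv2.fillPoly(m,[poly.astype(np.int32)],1)
med=np.median(im[m>0],axis=0); d=np.abs(im.astype(int)-med).sum(2)
k=(cv2.GaussianBlur(d.astype(np.float32),(0,0),.7)>45)&(m>0)
k=cv2.morphologyEx(k.astype(np.uint8),cv2.MORPH_CLOSE,np.ones((3,3)))
h=hsv(im); g=(h[...,0]>40)&(h[...,0]<90)&(h[...,1]>80)
for p,a,b in blobs(k,60):
    q=onplane(c,np.argwhere(b)[:,::-1],.011)[:,:2]; gp=onplane(c,np.argwhere(b&g)[:,::-1],.011)[:,:2].mean(0)
    u=np.linalg.svd(q-q.mean(0),full_matrices=False)[2][0]; u*=np.sign(u@(gp-q.mean(0)))
    for _ in range(3):   # barrel-only axis
        s=(q-q.mean(0))@u; n=np.array([-u[1],u[0]]); 
        w=(s>np.percentile(s,25)); v=np.linalg.svd(q[w]-q[w].mean(0),full_matrices=False)[2][0]; u=v*np.sign(v@u)
    ctr=q[w].mean(0); s=(q-ctr)@u; mid=ctr+u*(s.max()-.052); mid2=ctr+u*(s.min()+.059)
    print(p,a,"len",round(np.ptp(s),4),"mid",mid.round(4),mid2.round(4),"yaw",np.arctan2(u[1],u[0]).round(3),"greenc",((gp-mid)@u).round(4))
E
```

```text
clock: 3.15
position: [0.6105, 0.1283, 0.2975]
ee_rot: [3.14, -0.003, -0.0]
force: [-0.5, -0.5, -0.4]
width: 0.979
gripper_force: 0.0
at [0.6105 0.1283 0.2975] yaw -0.0022 q7 -1.96 tilt [-0.0002 -0.0013] t 3.1
 turn first [ 0.0013  0.0002 -0.0022]  then shift [-0.0805  0.3983 -0.0025] norm 0.406
f 304.168556914586
[230.5 110.1] 512 len 0.1131 mid [ 0.5894 -0.2449] [ 0.5874 -0.2442] yaw -0.311 greenc 0.0443
[290.2 119.8] 604 len 0.1121 mid [ 0.5782 -0.3281] [ 0.5771 -0.3279] yaw -0.201 greenc 0.0441Traceback (most recent call last):
  File "<stdin>", line 14, in <module>
  File "h.py", line 11, in onplane
    K,d,e,Rm=c; u=cv2.undistortPoints(np.array(px,float).reshape(-1,1,2),K,d).reshape(-1,2)
                  ~~~~~~~~~~~~~~~~~~~^^^^^^^^^^^^^^^^^^^^^^^^^^^^^^^^^^^^^^^^
cv2.error: OpenCV(4.12.0) /io/opencv/modules/calib3d/src/undistort.dispatch.cpp:347: error: (-215:Assertion failed) CV_IS_MAT(_src) && CV_IS_MAT(_dst) && (_src->rows == 1 || _src->cols == 1) && (_dst->rows == 1 || _dst->cols == 1) && _src->cols + _src->rows - 1 == _dst->rows + _dst->cols - 1 && (CV_MAT_TYPE(_src->type) == CV_32FC2 || CV_MAT_TYPE(_src->type) == CV_64FC2) && (CV_MAT_TYPE(_dst->type) == CV_32FC2 || CV_MAT_TYPE(_dst->type) == CV_64FC2) in function 'cvUndistortPointsInternal'
```

View pics/w2.png

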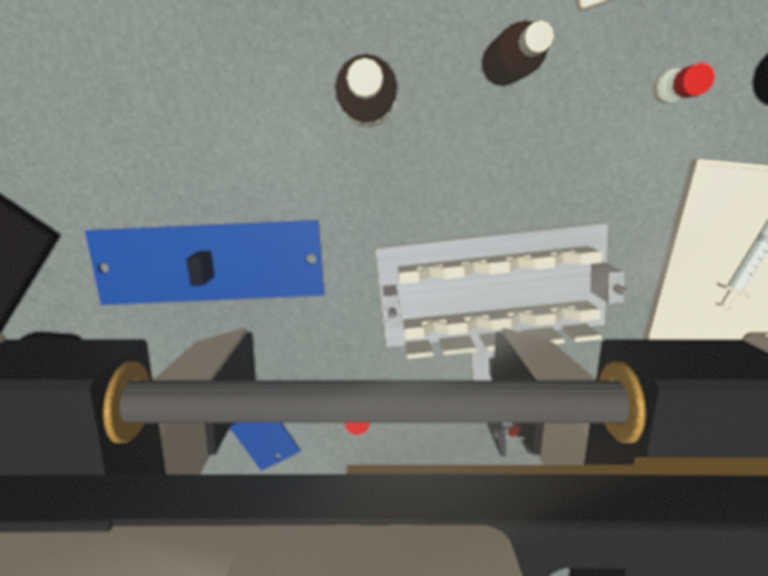

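```bash
python3 -m pendant '[-0.02,0.03,0.0125,0,0,0,0.09,-0.02,0.03,0.0125,0,0,0,0.09,-0.02,0.03,0.0125,0,0,0,0.09,-0.02,0.03,0.0125,0,0,0,0.09,0,0,0,0,0,0,0.09,0,0,0,0,0,0,0.09]'
cat > syr.py <<'E'
from h import *
def syr(im,c,poly=None,thr=45):
    c=[np.array(x,float) for x in c]; m=np.ones(im.shape[:2],np.uint8)
    if poly is not None: m[:]=0; cv2.fillPoly(m,[np.array(poly).astype(np.int32)],1)
    med=np.median(im[m>0],axis=0); d=np.abs(im.astype(int)-med).sum(2)
    k=(cv2.GaussianBlur(d.astype(np.float32),(0,0),.7)>thr)&(m>0)
    k=cv2.morphologyEx(k.astype(np.uint8),cv2.MORPH_CLOSE,np.ones((3,3)))
    h=hsv(im); g=(h[...,0]>40)&(h[...,0]<90)&(h[...,1]>80); out=[]
    for p,a,b in blobs(k,60):
        if (b&g).sum()<5: continue
        q=onplane(c,np.argwhere(b)[:,::-1],.011)[:,:2]; gp=onplane(c,np.argwhere(b&g)[:,::-1],.011)[:,:2].mean(0)
        u=np.linalg.svd(q-q.mean(0),full_matrices=False)[2][0]; u*=np.sign(u@(gp-q.mean(0)))
        for _ in range(3):
            s=(q-q.mean(0))@u; w=(s>np.percentile(s,25)); v=np.linalg.svd(q[w]-q[w].mean(0),full_matrices=False)[2][0]; u=v*np.sign(v@u)
        ctr=q[w].mean(0); s=(q-ctr)@u; mid=ctr+u*(s.max()+s.min()+.007)/2
        print(p,a,"len",round(np.ptp(s),4),"mid",mid.round(4),"yaw",np.arctan2(u[1],u[0]).round(3),"greenc",((gp-mid)@u).round(4)); out.append((mid,np.arctan2(u[1],u[0])))
    return out
E
python3 - <<'E'
from syr import *
plan([.53,-.27,.3],0)
im=get_image("wrist"); np.save("w3.npy",im); c=cam("wrist"); np.save("w3c.npy",np.array(c,dtype=object),allow_pickle=True); save(im[40:270],"w3.png")
syr(np.load("w1.npy"),np.load("w1c.npy",allow_pickle=True),np.array([[264,75],[520,97],[484,368],[262,366]])/1.5)
E
```

```text
clock: 3.95
position: [0.5306, 0.0092, 0.2483]
ee_rot: [3.142, -0.004, 0.002]
force: [0.2, 0.9, 0.3]
width: 0.978
gripper_force: 0.0
at [0.5306 0.0092 0.2483] yaw -0.0026 q7 -1.77 tilt [ 0.0011 -0.    ] t 4.0
 turn first [ 0.     -0.0011 -0.0026]  then shift [-0.0006  0.2792 -0.0517] norm 0.284
[230.5 110.1] 512 len 0.1131 mid [ 0.5884 -0.2446] yaw -0.311 greenc 0.0453
[290.2 119.8] 604 len 0.1121 mid [ 0.5777 -0.328 ] yaw -0.201 greenc 0.0446
[269.6 216. ] 586 len 0.1068 mid [ 0.4398 -0.3031] yaw -0.304 greenc 0.0399
```

View pics/w3.png

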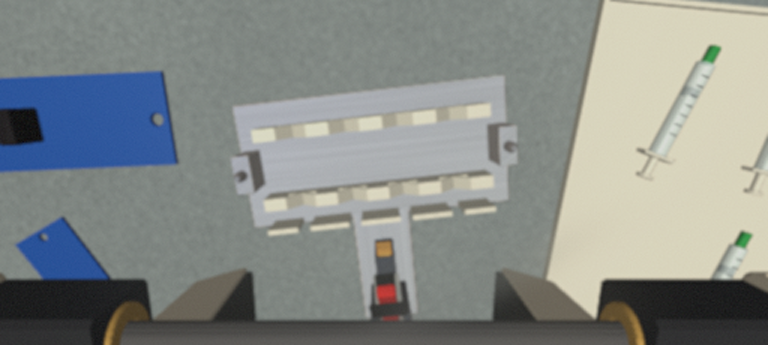

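Run:
```python
from h import *
im=np.load("w3.npy"); c=[np.array(x,float) for x in np.load("w3c.npy",allow_pickle=True)]
g=im.astype(int).sum(2)
P=[]
for x,y in((160,158),(340,138)):
    s=g[y-6:y+7,x-6:x+7]; m=s<np.percentile(s,50)-0
    m=s<(s.min()+np.median(s))/2; q=np.argwhere(m)[:,::-1]+[x-6,y-6]; print(q.mean(0),len(q)); P.append(onplane(c,[q.mean(0)],.053)[0])
P=np.array(P); print("pins",P.round(4),np.linalg.norm(P[0]-P[1]).round(4)); u=(P[0]-P[1])[:2]; yaw=np.arctan2(-u[0],u[1]); print("yaw",yaw,"centre",P.mean(0).round(4))
B=onplane(c,[[233/1.5,167/1.5],[505/1.5,136/1.5]],.006)[:,:2]; u=B[0]-B[1]; y2=np.arctan2(-u[0],u[1]); print("base",B.round(4),np.linalg.norm(u).round(4),y2, (B.mean(0)-.053*np.array([np.cos(y2),np.sin(y2)])).round(4))
```

```text
[160.92 157.  ] 25
[338.78571429 137.10714286] 28
pins [[ 0.5443  0.1105  0.053 ]
 [ 0.5663 -0.0896  0.053 ]] 0.2013
yaw 0.10983892108365373 centre [0.5553 0.0105 0.053 ]
base [[ 0.5933  0.1265]
 [ 0.6174 -0.0963]] 0.2242 0.1075510093243366 [0.5527 0.0094]
```

Run:
```python
from h import *
plan([.588,-.2445,.13],-.311)
```

```text
at [0.5309 0.01   0.2483] yaw -0.0011 q7 -1.77 tilt [0.0013 0.0002] t 4.0
 turn first [-0.0004 -0.0012  0.3099]  then shift [0.1323 0.2249 0.1183] norm 0.286
```

```bash
python3 -m pendant '[0,0,0,0,0,0.155,0.09,0,0,0,0,0,0.155,0.09,0.022,0.0375,0.01,0,0,0,0.06,0.022,0.0375,0.01,0,0,0,0.06,0.022,0.0375,0.015,0,0,0,0.06,0.022,0.0375,0.023,0,0,0,0.06,0.022,0.0375,0.03,0,0,0,0.06,0.022,0.0375,0.03,0,0,0,0.06,0,0,0,0,0,0,0.06,0,0,0,0,0,0,0.06]' 20 | head -3
cat > look.py <<'E'
from syr import *
import sys
im=get_image("wrist"); c=cam("wrist"); save(im,sys.argv[1])
o=syr(im,c,[[150,70],[360,70],[360,243],[150,243]])
for (m,y) in o: plan([*m,.0165],y)
E
python3 look.py hv1.png
```

```text
clock: 5.25
position: [0.5882, -0.2432, 0.1298]
ee_rot: [-3.103, 0.484, -0.0]
[335.5 197.7] 2803 len 0.1253 mid [ 0.5726 -0.3211] yaw -0.326 greenc 0.0512
[246.5 184.9] 1358 len 0.1104 mid [ 0.5905 -0.2408] yaw -0.345 greenc 0.0441
at [ 0.5884 -0.2426  0.1304] yaw -0.3084 q7 -1.62 tilt [0.0013 0.0007] t 5.3
 turn first [-0.0011 -0.001   0.0176]  then shift [0.0101 0.0794 0.1139] norm 0.139
at [ 0.5884 -0.2426  0.1304] yaw -0.3084 q7 -1.62 tilt [0.0013 0.0007] t 5.3
 turn first [-0.0011 -0.001   0.0371]  then shift [ 0.0013 -0.0025  0.1139] norm 0.114
```

View pics/hv1.png

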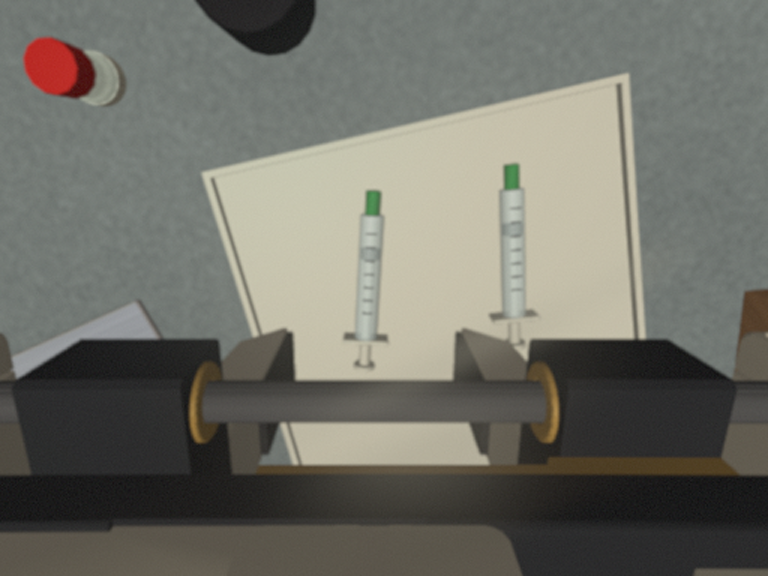

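```bash
python3 -m pendant '[0.001,-0.0025,0.03,0,0,0.037,0.045,0,0,0.03,0,0,0,0.045,0,0,0.03,0,0,0,0.045,0,0,0.0238,0,0,0,0.045,0,0,0,0,0,0,0.045,0,0,0,0,0,0,0.0,0,0,0,0,0,0,0.0,0,0,0,0,0,0,0.0,0,0,0,0,0,0,0.0,0,0,0,0,0,0,0.0]' 20
python3 - <<'E'
from h import *
import numpy as np
o=np.array([.5545,.010]);y=.109; M=np.array([[np.cos(y),-np.sin(y)],[np.sin(y),np.cos(y)]])
for g in(-.063,-.021,.021,.063):
    print(g,(o+M@[0,g]).round(4))
plan([*(o+M@[0,-.063]),.10],y)
E
```

```text
clock: 6.55
position: [0.5892, -0.2421, 0.0161]
ee_rot: [-3.094, 0.543, -0.0]
force: [-0.8, 0.3, 2.8]
width: 0.143
gripper_force: 19.9
-0.063 [ 0.5614 -0.0526]
-0.021 [ 0.5568 -0.0109]
0.021 [0.5522 0.0309]
0.063 [0.5476 0.0726]
at [ 0.5892 -0.2421  0.0161] yaw -0.3473 q7 -1.67 tilt [0.0003 0.0001] t 6.5
 turn first [-1.000e-04 -3.000e-04 -4.563e-01]  then shift [-0.0071 -0.1914 -0.0839] norm 0.209
```

```bash
python3 -m pendant '[0,0,-0.03,0,0,0,0,0,0,-0.05,0,0,0,0,0,0,-0.03,0,0,-0.152,0,0,0,0,0,0,-0.152,0,0,0,0,0,0,-0.152,0,-0.0018,-0.048,0,0,0,0,0,-0.0018,-0.048,0,0,0,0,0,-0.0018,-0.048,0,0,0,0,0,-0.0018,-0.048,0,0,0,0,0,0,0,0,0,0,0,0]' 
python3 -m pendant '[0,0,0,0,0,0,0]' | tail -2
python3 - <<'E'
from h import *
im=get_image("wrist"); np.save("w4.npy",im); c=cam("wrist"); np.save("w4c.npy",np.array(c,dtype=object),allow_pickle=True); save(im[100:260],"w4.png")
plan([.5614,-.0526,.0384],.109)
E
```

```text
clock: 7.8
position: [0.5606, -0.0472, 0.1261]
ee_rot: [-3.134, -0.181, 0.0]
force: [0.4, -0.4, 0.3]
width: 0.146
gripper_force: 19.9
width: 0.145
gripper_force: 19.9
at [ 0.5611 -0.0535  0.1258] yaw 0.1073 q7 -1.59 tilt [-0.0001 -0.0009] t 8.0
 turn first [ 0.0009  0.0002 -0.0017]  then shift [ 0.0004 -0.0009  0.0874] norm 0.087
```

View pics/w4.png

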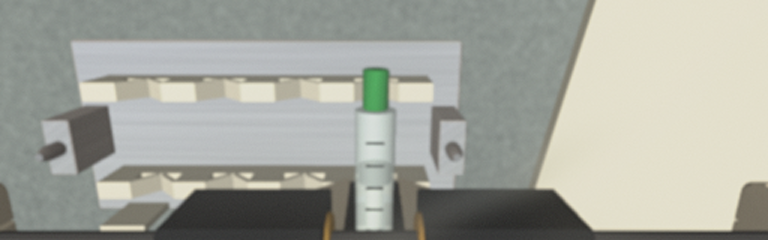

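Run:
```python
from h import *
c=[np.array(x,float) for x in np.load("w4c.npy",allow_pickle=True)]
f=lambda l:np.array(l,float)/1.5+[0,100]
F=onplane(c,f([[62,149],[449,146]]),.044); T=onplane(c,f([[42,155],[457,156]]),.059); B=onplane(c,f([[71,41],[461,41]]),.006); C=onplane(c,f([[(80+117)/2,91],[(396+432)/2,91]]),.034)
for n,P in(("foot",F),("top",T),("base",B)):
    u=(P[0]-P[1])[:2]; y=np.arctan2(-u[0],u[1]); ctr=P[:,:2].mean(0)-(.053 if n=="base" else 0)*np.array([np.cos(y),np.sin(y)])
    print(n,P[:,:2].round(4).tolist(),np.linalg.norm(u).round(4),y.round(4),ctr.round(4))
# TCP in carrier
o=observe()["position"]
```

```text
foot [[0.5428, 0.1089], [0.5659, -0.0923]] 0.2026 0.1144 [0.5543 0.0083]
top [[0.5445, 0.1087], [0.5656, -0.0939]] 0.2037 0.1036 [0.555  0.0074]
base [[0.594, 0.1245], [0.618, -0.0975]] 0.2233 0.1077 [0.5533 0.0078]
```

```bash
python3 -m pendant '[0,0,0.027,0,0,0,0,0,0,0.027,0,0,0,0,0,0,0.024,0,0,0,0,0,0,0.01,0,0,0,0,0,0,0,0,0,0,0]' 
python3 -m pendant '[0,0,0,0,0,0,0.028,0,0,0,0,0,0,0.028,0,0,0,0,0,0,0.028]' 
python3 -m pendant '[0,0,-0.03,0,0,0,0.028,0,0,-0.04,0,0,0,0.028,0,0,-0.03,0,0,0,0.05,0,0,0,0,0,0,0.05]' | tail -2
python3 - <<'E'
from h import *
im=get_image("wrist"); save(im[100:260],"w5.png")
s=get_image("scene"); np.save("scene2.npy",s)
plan([.573,-.325,.13],-.23)
E
```

```text
clock: 8.6
position: [0.561, -0.0534, 0.0376]
ee_rot: [3.137, 0.168, -0.001]
force: [-0.1, 0.2, -0.4]
width: 0.145
gripper_force: 20.0
clock: 8.98
position: [0.5613, -0.0522, 0.0383]
ee_rot: [3.137, 0.171, 0.001]
force: [0.4, -0.2, -0.9]
width: 0.302
gripper_force: 0.0
width: 0.473
gripper_force: 0.0
at [ 0.5609 -0.0522  0.1378] yaw 0.1088 q7 -1.59 tilt [ 0.0002 -0.0002] t 9.6
 turn first [ 2.000e-04 -2.000e-04  3.388e-01]  then shift [0.074  0.2628 0.0078] norm 0.273
```

View pics/w5.png

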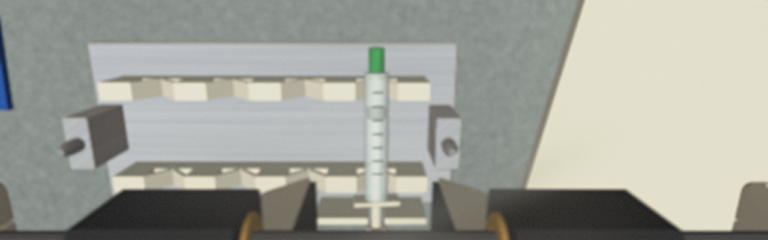

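```bash
sed -i 's/\[360,243\],\[150,243\]/[360,250],[150,250]/' look.py
python3 -m pendant '[0,0,0,0,0,0.18,0.05,0,0,0,0,0,0.18,0.05,0.0158,0.0523,0,0,0,0,0.05,0.0158,0.0523,0,0,0,0,0.05,0.0158,0.0523,0,0,0,0,0.05,0.0158,0.0523,0,0,0,0,0.05,0.0158,0.0523,0.008,0,0,0,0.05,0,0,0,0,0,0,0.05,0,0,0,0,0,0,0.05]' 20 | head -3
python3 look.py hv2.png
```

```text
clock: 10.7
position: [0.5719, -0.3243, 0.1283]
ee_rot: [-3.115, 0.394, 0.004]
[250.3 180.6] 1474 len 0.1137 mid [ 0.5776 -0.3257] yaw -0.191 greenc 0.0455
at [ 0.5724 -0.3234  0.1288] yaw -0.2499 q7 -1.44 tilt [-0.0015  0.0017] t 10.8
 turn first [-0.0013  0.0018 -0.0594]  then shift [0.0055 0.0013 0.1123] norm 0.112
```

```bash
python3 -m pendant '[0,0,0,0,0,-0.059,0.045,0.0055,0.0015,0.03,0,0,0,0.045,0,0,0.03,0,0,0,0.045,0,0,0.03,0,0,0,0.045,0,0,0.022,0,0,0,0.045,0,0,0,0,0,0,0.045,0,0,0,0,0,0,0.0,0,0,0,0,0,0,0.0,0,0,0,0,0,0,0.0,0,0,0,0,0,0,0.0]' 20
python3 - <<'E'
from h import *
plan([.5567,-.0114,.126],.108)
E
```

```text
clock: 12.0
position: [0.5778, -0.3276, 0.0182]
ee_rot: [3.127, -0.302, 0.0]
force: [-0.6, 0.5, 1.1]
width: 0.145
gripper_force: 20.0
at [ 0.5778 -0.3276  0.0182] yaw -0.1923 q7 -1.4 tilt [ 0.0003 -0.0001] t 12.0
 turn first [ 1.000e-04 -3.000e-04 -3.003e-01]  then shift [ 0.0131 -0.3166 -0.1078] norm 0.335
```

```bash
python3 -m pendant '[0,0,-0.03,0,0,0,0,0,0,-0.05,0,0,0,0,0,0,-0.028,0,0,-0.15,0,0,0,0,0,0,-0.15,0,0.0022,-0.0528,0,0,0,0,0,0.0022,-0.0528,0,0,0,0,0,0.0022,-0.0528,0,0,0,0,0,0.0022,-0.0528,0,0,0,0,0,0.0022,-0.0528,0,0,0,0,0,0.0022,-0.0528,0,0,0,0,0]' 
python3 -m pendant '[0,0,0,0,0,0,0,0,0,0,0,0,0,0]' | tail -2
python3 - <<'E'
from h import *
im=get_image("wrist"); save(im[100:260],"w6.png")
plan([.5567,-.0114,.0395],.108)
E
```

```text
clock: 13.25
position: [0.5565, -0.0097, 0.1262]
ee_rot: [3.137, 0.169, 0.001]
force: [0.9, -0.8, 0.2]
width: 0.145
gripper_force: 20.0
width: 0.143
gripper_force: 20.0
at [ 0.5568 -0.0127  0.1259] yaw 0.1063 q7 -1.67 tilt [-0.     -0.0009] t 13.6
 turn first [ 0.0009  0.0001 -0.0017]  then shift [ 0.     -0.0013  0.0864] norm 0.086
```

View pics/w6.png

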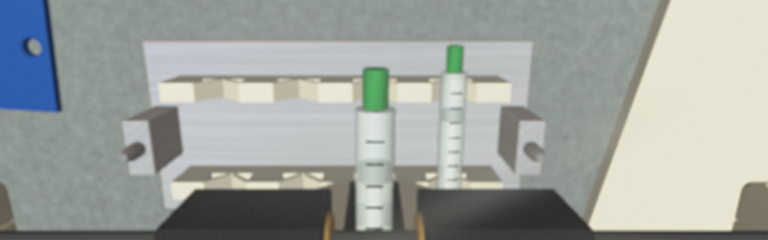

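```bash
python3 -m pendant '[0,-0.001,0.027,0,0,0,0,0,0,0.027,0,0,0,0,0,0,0.024,0,0,0,0,0,0,0.009,0,0,0,0,0,0,0,0,0,0,0]' 
python3 -m pendant '[0,0,0,0,0,0,0.024,0,0,0,0,0,0,0.024,0,0,0,0,0,0,0.024]' 
python3 -m pendant '[0,0,-0.03,0,0,0,0.024,0,0,-0.04,0,0,0,0.024,0,0,-0.03,0,0,0,0.05,0,0,0,0,0,0,0.05]' | tail -2
python3 - <<'E'
from h import *
im=get_image("wrist"); save(im[100:260],"w7.png")
plan([.44,-.30,.13],-.3)
E
```

```text
clock: 14.18
position: [0.5566, -0.0116, 0.0388]
ee_rot: [3.137, 0.166, -0.001]
force: [-0.1, 0.2, -0.8]
width: 0.146
gripper_force: 20.0
clock: 14.55
position: [0.5569, -0.0103, 0.0393]
ee_rot: [3.137, 0.169, 0.001]
force: [1.2, 0.3, 1.0]
width: 0.261
gripper_force: 0.0
width: 0.43
gripper_force: 0.0
at [ 0.5572 -0.0102  0.1399] yaw 0.1076 q7 -1.67 tilt [ 0.0023 -0.0001] t 15.1
 turn first [-2.000e-04 -2.300e-03  4.076e-01]  then shift [-0.0264  0.3115  0.0099] norm 0.313
```

View pics/w7.png

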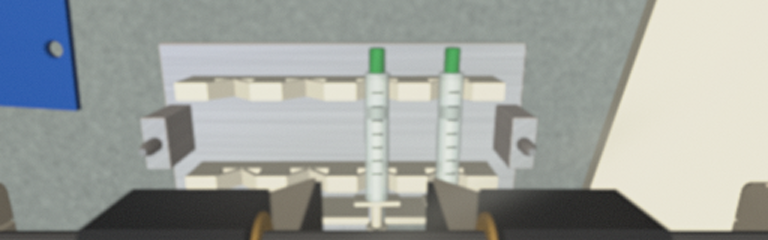

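```bash
python3 -m pendant '[0,0,0,0,0,0.136,0.05,0,0,0,0,0,0.136,0.05,0,0,0,0,0,0.136,0.05,-0.0044,0.0519,0,0,0,0,0.05,-0.0044,0.0519,0,0,0,0,0.05,-0.0044,0.0519,0,0,0,0,0.05,-0.0044,0.0519,0,0,0,0,0.05,-0.0044,0.0519,0,0,0,0,0.05,-0.0044,0.0519,0.01,0,0,0,0.05,0,0,0,0,0,0,0.05]' 20 | head -3
python3 -m pendant '[0,0,0,0,0,0,0.05]' | head -1
python3 look.py hv3.png
```

```text
clock: 16.35
position: [0.4356, -0.3039, 0.127]
ee_rot: [3.103, -0.481, -0.006]
clock: 16.48
[252.2 191.1] 1541 len 0.1139 mid [ 0.4358 -0.3002] yaw -0.298 greenc 0.046
at [ 0.4395 -0.2986  0.1282] yaw -0.299 q7 -1.41 tilt [-0.0009  0.0012] t 16.5
 turn first [-0.0009  0.0012 -0.0011]  then shift [-0.0031  0.0026  0.1117] norm 0.112
```

```bash
python3 -m pendant '[-0.002,0.002,0.03,0,0,0,0.045,0,0,0.03,0,0,0,0.045,0,0,0.03,0,0,0,0.045,0,0,0.022,0,0,0,0.045,0,0,0,0,0,0,0.045,0,0,0,0,0,0,0.0,0,0,0,0,0,0,0.0,0,0,0,0,0,0,0.0,0,0,0,0,0,0,0.0]' 20
python3 - <<'E'
from h import *
plan([.5522,.0304,.126],.108)
E
```

```text
clock: 17.65
position: [0.4369, -0.3011, 0.017]
ee_rot: [3.106, -0.47, 0.0]
force: [-0.4, 0.5, 1.0]
width: 0.142
gripper_force: 20.0
at [ 0.4369 -0.3011  0.017 ] yaw -0.3002 q7 -1.43 tilt [ 0.0002 -0.0001] t 17.6
 turn first [ 0.000e+00 -2.000e-04 -4.082e-01]  then shift [ 0.1503 -0.3172 -0.109 ] norm 0.368
```

```bash
python3 -m pendant '[0,0,-0.03,0,0,0,0,0,0,-0.05,0,0,0,0,0,0,-0.029,0,0,-0.136,0,0,0,0,0,0,-0.136,0,0,0,0,0,0,-0.136,0,0.05,0,0,0,0,0,0,0.05,0,0,0,0,0,0,0.05,0,0,0,0,0,0]' | tail -2
python3 -m pendant '[0,-0.0529,0,0,0,0,0,0,-0.0529,0,0,0,0,0,0,-0.0529,0,0,0,0,0,0,-0.0529,0,0,0,0,0,0,-0.0529,0,0,0,0,0,0,-0.0529,0,0,0,0,0,0,0,0,0,0,0,0,0,0,0,0,0,0,0]' | tail -2
python3 - <<'E'
from h import *
plan([.5522,.0304,.0385],.108)
im=get_image("wrist"); save(im[100:260],"w8.png")
E
```

```text
width: 0.147
gripper_force: 20.0
width: 0.144
gripper_force: 20.0
at [0.5518 0.0299 0.1259] yaw 0.1078 q7 -1.74 tilt [-0.0001 -0.0007] t 19.6
 turn first [ 0.0007  0.0002 -0.0002]  then shift [ 0.0005 -0.0005  0.0874] norm 0.087
```

View pics/w8.png

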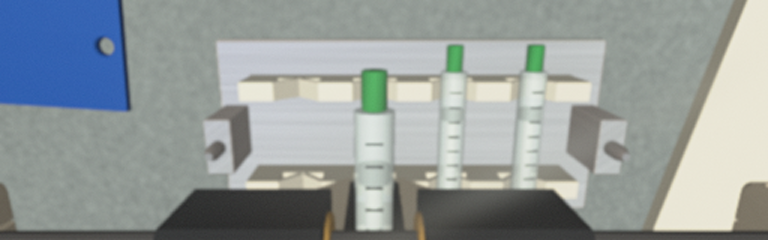

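```bash
python3 -m pendant '[0,0,0.027,0,0,0,0,0,0,0.027,0,0,0,0,0,0,0.024,0,0,0,0,0,0,0.009,0,0,0,0,0,0,0,0,0,0,0]' | tail -2
python3 -m pendant '[0,0,0,0,0,0,0.024,0,0,0,0,0,0,0.024,0,0,0,0,0,0,0.024]'  | tail -2
python3 -m pendant '[0,0,-0.03,0,0,0,0.024,0,0,-0.04,0,0,0,0.024,0,0,-0.05,0,0,0,0.09,0,0,-0.04,0,0,0,0.09,0,0,0,0,0,0,0.09,0,0,0,0,0,0,0.09]' | tail -2
python3 - <<'E'
from h import *
im=get_image("wrist"); np.save("w9.npy",im); np.save("w9c.npy",np.array(cam("wrist"),dtype=object),allow_pickle=True);save(im[60:260],"w9.png")
plan([.56,.285,.2],.05)
E
```

```text
width: 0.142
gripper_force: 20.0
width: 0.257
gripper_force: 0.0
width: 0.646
gripper_force: 0.0
at [0.5511 0.0303 0.1979] yaw 0.1077 q7 -1.71 tilt [-0.0017 -0.0004] t 21.5
 turn first [0.0002 0.0017 0.0577]  then shift [ 0.0217 -0.2539 -0.0021] norm 0.255
```

View pics/w9.png

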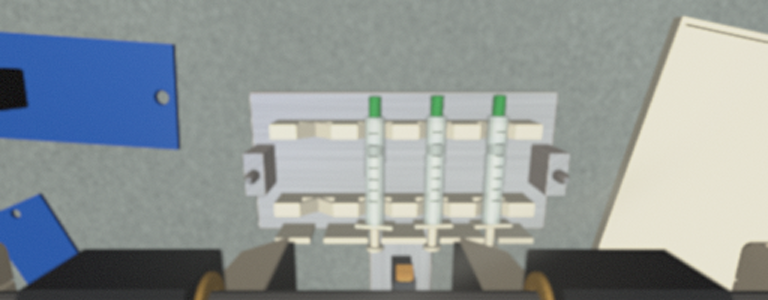

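```bash
python3 -m pendant '[0.0043,-0.0508,0,0,0,0.0577,0.09,0.0043,-0.0508,0,0,0,0,0.09,0.0043,-0.0508,0,0,0,0,0.09,0.0043,-0.0508,0,0,0,0,0.09,0.0043,-0.0508,0,0,0,0,0.09,0,0,0,0,0,0,0.09,0,0,0,0,0,0,0.09,0,0,0,0,0,0,0.09]' | tail -2
cat > pl.py <<'E'
from h import *
def plate(im,c):
    h=hsv(im); b=(h[...,0]>100)&(h[...,0]<128)&(h[...,1]>130)&(h[...,2]>60)
    b=max(blobs(b,800),key=lambda t:t[1])[2].astype(np.uint8)
    hull=cv2.convexHull(np.argwhere(b)[:,::-1].astype(np.int32)); m=np.zeros_like(b); cv2.fillPoly(m,[hull],1)
    holes=blobs((m>0)&(b==0),8); return b,hull,holes
E
python3 - <<'E'
from pl import *
im=get_image("wrist"); c=cam("wrist"); np.save("w10.npy",im); np.save("w10c.npy",np.array(c,dtype=object),allow_pickle=True);save(im,"w10.png")
b,hull,holes=plate(im,c)
plan([.56,.285,.2],.05)
for p,a,_ in holes: print(p,a,onplane(c,[p],.004)[0].round(4),onplane(c,[p],.037)[0].round(4))
r=cv2.approxPolyDP(hull,6,True).reshape(-1,2); print(r.tolist(),onplane(c,r,.005)[:,:2].round(4).tolist())
E
```

```text
width: 0.978
gripper_force: 0.0
at [0.558  0.2835 0.1985] yaw 0.0479 q7 -2.2 tilt [-0.0004 -0.0011] t 22.6
 turn first [ 0.0011  0.0005 -0.0021]  then shift [ 0.0021 -0.0014 -0.0015] norm 0.003
[226. 115.] 77 [0.616  0.3117 0.004 ] [0.6174 0.3093 0.037 ]
[240.4 152.4] 334 [0.5758 0.2943 0.004 ] [0.581  0.2937 0.037 ]
[149.5 148.6] 75 [0.5752 0.3964 0.004 ] [0.5805 0.3859 0.037 ]
[332.2 149.6] 75 [0.5838 0.1913 0.004 ] [0.5882 0.2006 0.037 ]
[277.5 182. ] 88 [0.5433 0.25   0.004 ] [0.5517 0.2537 0.037 ]
[[343, 117], [336, 182], [144, 180], [138, 115]] [[0.6199, 0.1841], [0.5467, 0.1826], [0.5387, 0.4039], [0.6114, 0.407]]
```

View pics/w10.png

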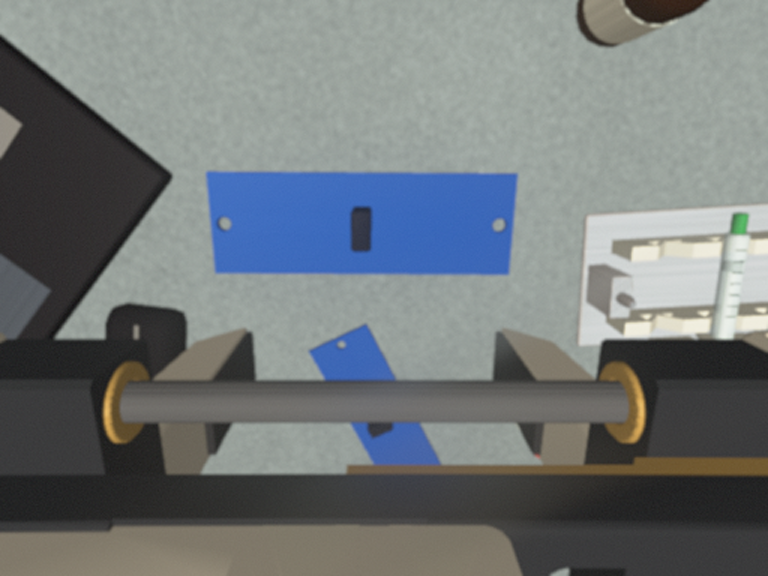

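```bash
python3 -m pendant '[0.022,-0.0095,0,0,0,0.006,0.05,0,0,0.04,0,0,0,0.05,0,0,0.04,0,0,0,0.05,0,0,0.04,0,0,0,0.05,0,0,0.03,0,0,0,0.05,0,0,0.0185,0,0,0,0.05,0,0,0,0,0,0,0.05,0,0,0.01,0,0,0,0.05,0,0,0,0,0,0,0.05]' 40
python3 - <<'E'
from pl import *
plan([.5795,.2939,.02],.042)
E
```

```text
clock: 23.68
position: [0.5793, 0.2958, 0.0206]
ee_rot: [-3.141, -0.069, -0.001]
force: [-0.1, 0.5, -1.0]
width: 0.547
gripper_force: 0.0
at [0.5793 0.2958 0.0206] yaw 0.0439 q7 -2.26 tilt [0.0004 0.0001] t 23.7
 turn first [-0.     -0.0004  0.0019]  then shift [0.0001 0.0019 0.0006] norm 0.002
```

```bash
python3 -m pendant '[0,0,0,0,0,0,0,0,0,0,0,0,0,0,0,0,0,0,0,0,0,0,0,0,0,0,0,0,0,0,0,0,0,0,0,0,0,0,0,0,0,0]' 40
python3 -m pendant '[0,0,-0.02,0,0,0,0,0,0,-0.04,0,0,0,0,0,0,-0.04,0,0,0,0,0,0,0,0,0,0,0]'
python3 - <<'E'
from pl import *
plan([.5545,.0095,.12],.108)
im=np.load("w9.npy"); c=[np.array(x,float) for x in np.load("w9c.npy",allow_pickle=True)]
a=cv2.resize(im[160:195,150:195,::-1],None,fx=8,fy=8,interpolation=cv2.INTER_CUBIC); b=cv2.resize(im[160:195,350:395,::-1],None,fx=8,fy=8,interpolation=cv2.INTER_CUBIC)
cv2.imwrite("pics/pins.png",np.hstack([a,b]))
E
```

```text
clock: 24.42
position: [0.5793, 0.2955, 0.0205]
ee_rot: [3.14, 0.069, 0.0]
force: [-0.7, -1.3, 3.9]
width: 0.15
gripper_force: 40.0
clock: 24.92
position: [0.5811, 0.2977, 0.1252]
ee_rot: [-3.137, -0.069, -0.01]
force: [0.1, -0.6, -3.0]
width: 0.155
gripper_force: 40.0
at [0.5811 0.2977 0.1252] yaw 0.0443 q7 -2.22 tilt [0.0063 0.0042] t 24.9
 turn first [-0.0038 -0.0066 -0.0637]  then shift [-0.0575  0.2836  0.0052] norm 0.289
```

View pics/pins.png

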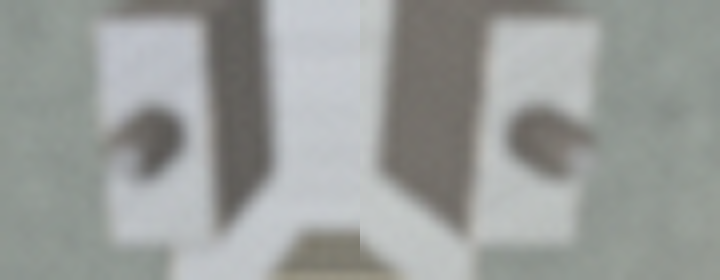

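Run:
```python
from pl import *
c=[np.array(x,float) for x in np.load("w9c.npy",allow_pickle=True)]
f=lambda p,x0:(np.array(p)+.5)/8-.5+[x0,160]
L=onplane(c,f([[97,18],[205,18],[220,245],[112,245]],150),.044)[:,:2]; Rr=onplane(c,f([[130,15],[240,15],[215,243],[110,243]],350),.044)[:,:2]
for q in(L,Rr): print(q.round(4).tolist(), [np.linalg.norm(q[i]-q[(i+1)%4]).round(4) for i in range(4)])
l,r=L.mean(0),Rr.mean(0); u=l-r; print(l,r,np.linalg.norm(u),"yaw",np.arctan2(-u[0],u[1]),"ctr",(l+r)/2)
l,r=onplane(c,[f([157,128],150),f([170,126],350)],.044)[:,:2]; u=l-r; print("foot",l,r,np.linalg.norm(u),np.arctan2(-u[0],u[1]),(l+r)/2)
c10=[np.array(x,float) for x in np.load("w10c.npy",allow_pickle=True)]; q=onplane(c10,[[149.5,148.6],[332.2,149.6]],.0025)[:,:2]; print(q.mean(0),np.linalg.norm(q[0]-q[1]))
plan([.5545,.0095,.12],.108)
im=get_image("wrist"); save(im,"w11.png")
```

```text
[[0.5566, 0.1194], [0.558, 0.1059], [0.5286, 0.1028], [0.5271, 0.1166]] [np.float64(0.0135), np.float64(0.0296), np.float64(0.0139), np.float64(0.0296)]
[[0.5788, -0.0838], [0.5803, -0.0975], [0.5508, -0.1009], [0.5494, -0.0875]] [np.float64(0.0137), np.float64(0.0297), np.float64(0.0135), np.float64(0.0297)]
[0.54260745 0.11117593] [ 0.56481332 -0.09242768] 0.20481096707967683 yaw 0.10863481765577987 ctr [0.55371039 0.00937412]
foot [0.54323579 0.11140341] [ 0.56534042 -0.09185221] 0.204454061625353 0.1083271040848101 [0.55428811 0.0097756 ]
[0.57925754 0.29386448] 0.206225769960927
at [0.5811 0.2977 0.1252] yaw 0.0443 q7 -2.22 tilt [0.0063 0.0042] t 24.9
 turn first [-0.0038 -0.0066 -0.0637]  then shift [-0.0575  0.2836  0.0052] norm 0.289
```

View pics/w11.png

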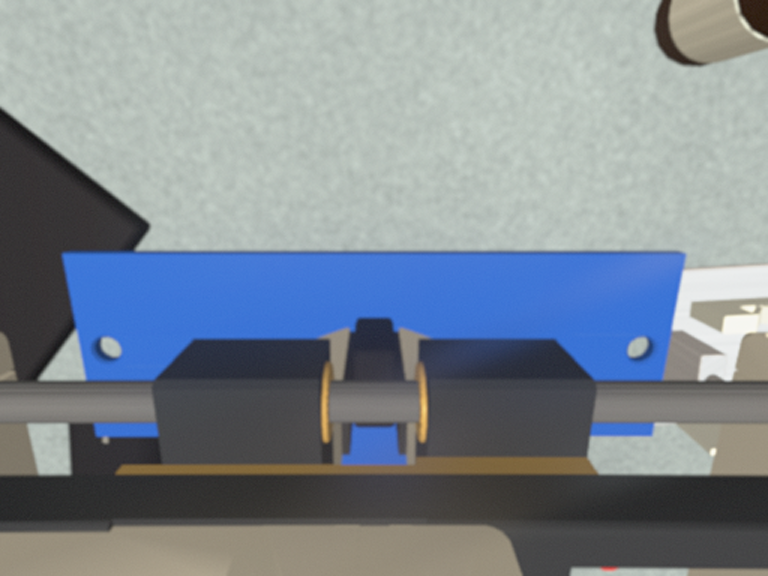

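```bash
python3 -m pendant '[0,0,0,0,0,0,0,0,0,0,0,0,0,0]' | tail -2
cat > hole.py <<'E'
from pl import *
im=get_image("wrist"); c=cam("wrist"); s=observe(); M=R.from_rotvec(s["ee_rot"]).as_matrix()
h=hsv(im); b=((h[...,0]>100)&(h[...,0]<128)&(h[...,1]>120))
W=[]
for x,y in((73,231),(426,232)):
    k=~b[y-14:y+15,x-14:x+15]; B=min(blobs(k,10),key=lambda t:np.hypot(*(t[0]-14))); p=B[0]+[x-14,y-14]; print(p,B[1])
    W.append(onplane(c,[p],s["position"][2]-.018)[0])
W=np.array(W); t=(W-s["position"])@M; u=(W[0]-W[1])[:2]
print("tool",t.round(4).tolist(),"sep",np.linalg.norm(u).round(4),"yaw",np.arctan2(-u[0],u[1]).round(4),"ctr-tcp in tool",t.mean(0).round(4))
plan([.5545,.0095,.12],.108)
E
python3 hole.py
```

```text
width: 0.149
gripper_force: 40.0
[ 73.1 231.1] 167
[424.9 231.1] 168
tool [[0.0, -0.1033, 0.0179], [-0.0002, 0.1022, 0.0181]] sep 0.2055 yaw 0.0429 ctr-tcp in tool [-0.0001 -0.0005  0.018 ]
at [0.5785 0.2955 0.1192] yaw 0.0441 q7 -2.22 tilt [-0.0019 -0.001 ] t 25.3
 turn first [ 0.0008  0.0019 -0.0639]  then shift [-0.0547  0.2817 -0.0008] norm 0.287
```

```bash
python3 -m pendant '[0,0,0,0,0,-0.064,0,-0.0091,0.047,0,0,0,0,0,-0.0091,0.047,0,0,0,0,0,-0.0091,0.047,0,0,0,0,0,-0.0091,0.047,0,0,0,0,0,-0.0091,0.047,0,0,0,0,0,-0.0091,0.047,0,0,0,0,0,0,0,0,0,0,0,0,0,0,0,0,0,0,0,0,0,0,0,0,0,0]' | tail -2
python3 hole.py
```

```text
width: 0.149
gripper_force: 40.0
[ 73.1 231.2] 168
[425.2 231.2] 175
tool [[-0.0, -0.1034, 0.0181], [-0.0002, 0.1023, 0.0179]] sep 0.2057 yaw 0.1097 ctr-tcp in tool [-0.0001 -0.0006  0.018 ]
at [0.5553 0.0112 0.1203] yaw 0.1102 q7 -1.73 tilt [-0.0001  0.0006] t 26.6
 turn first [-0.0006  0.0001  0.0022]  then shift [-0.001   0.0016  0.0003] norm 0.002
```

```bash
python3 -m pendant '[-0.001,0.0015,0.02,0,0,0.002,0,0,0,0.018,0,0,0,0,0,0,0,0,0,0,0,0,0,0,0,0,0,0]'
python3 hole.py
python3 -m pendant '[0,0,0.004,0,0,0,0,0,0,0.003,0,0,0,0,0,0,0,0,0,0,0]'
```

```text
clock: 27.08
position: [0.5548, 0.0087, 0.0829]
ee_rot: [-3.137, -0.168, -0.001]
force: [1.0, 0.3, -0.9]
width: 0.149
gripper_force: 40.0
[ 73.1 231.2] 168
[425.  231.1] 169
tool [[-0.0, -0.1034, 0.018], [-0.0001, 0.1022, 0.018]] sep 0.2055 yaw 0.1063 ctr-tcp in tool [-0.0001 -0.0006  0.018 ]
at [0.555  0.0085 0.0832] yaw 0.1068 q7 -1.74 tilt [0.0011 0.0002] t 27.1
 turn first [-0.0001 -0.0012 -0.0012]  then shift [-0.0004 -0.001  -0.0368] norm 0.037
clock: 27.5
position: [0.5542, 0.0079, 0.0752]
ee_rot: [3.137, 0.166, -0.001]
force: [0.3, -1.0, -1.9]
width: 0.149
gripper_force: 40.0
```

```bash
python3 -m pendant '[0,-0.001,0.002,0,0,0,0,0,0,0.002,0,0,0,0,0,0,0,0,0,0,0]' | sed -n 2,4p
python3 -m pendant '[0,0,0.002,0,0,0,0,0,0,0.001,0,0,0,0,0,0,0,0,0,0,0]' | sed -n 2,4p
```

```text
position: [0.5542, 0.009, 0.0712]
ee_rot: [3.137, 0.167, -0.001]
force: [-0.3, 0.6, -1.8]
position: [0.5543, 0.009, 0.0683]
ee_rot: [3.137, 0.166, -0.0]
force: [-0.3, -0.2, -1.7]
```

```bash
python3 -m pendant '[0,0,0.002,0,0,0,0,0,0,0.0015,0,0,0,0,0,0,0,0,0,0,0]' | sed -n 2,4p
python3 -m pendant '[0,0,0.001,0,0,0,0,0,0,0.0005,0,0,0,0,0,0,0,0,0,0,0]' | sed -n 2,4p
```

```text
position: [0.5542, 0.009, 0.0648]
ee_rot: [3.137, 0.166, -0.0]
force: [-0.0, -0.1, -2.2]
position: [0.5544, 0.009, 0.0644]
ee_rot: [3.137, 0.166, 0.001]
force: [-5.0, -1.4, 11.5]
```

```bash
python3 -m pendant '[0,0,-0.0005,0,0,0,0,0,0,0,0,0,0,0.03,0,0,0,0,0,0,0.04,0,0,0,0,0,0,0.05,0,0,0,0,0,0,0.05]' | tail -5
python3 -m pendant '[0,0,-0.02,0,0,0,0.05,0,0,-0.04,0,0,0,0.05,0,0,-0.05,0,0,0,0.05,0,0,-0.05,0,0,0,0.05,0.02,0,0,0,0,0,0.05,0,0,0,0,0,0,0.05,0,0,0,0,0,0,0.05]' | tail -5
python3 - <<'E'
from pl import *
im=get_image("wrist"); c=cam("wrist"); np.save("w12.npy",im)
b,hull,holes=plate(im,c); plan([.5543,.0096,.2],.108)
r=cv2.approxPolyDP(hull,6,True).reshape(-1,2); q=onplane(c,r,.049)[:,:2]
print(q.round(4).tolist(),[np.linalg.norm(q[i]-q[(i+1)%len(q)]).round(4) for i in range(len(q))],q.mean(0))
for p,a,m in holes: print(p,a,onplane(c,[p],.05)[0].round(4), im[m].mean(0).round())
# triangulated pad/handle in scene for sanity
E
```

```text
position: [0.5543, 0.009, 0.0638]
ee_rot: [3.137, 0.166, -0.0]
force: [0.6, -0.0, -0.3]
width: 0.521
gripper_force: 0.0
position: [0.5733, 0.011, 0.2231]
ee_rot: [3.137, 0.167, -0.003]
force: [0.2, 0.1, -1.2]
width: 0.548
gripper_force: 0.0
at [0.5732 0.011  0.2231] yaw 0.1061 q7 -1.69 tilt [-0.002  -0.0002] t 30.6
 turn first [ 0.      0.002  -0.0019]  then shift [-0.0189 -0.0007  0.0231] norm 0.03
[[0.6022, -0.0977], [0.5293, -0.1009], [0.5063, 0.1167], [0.5787, 0.1243]] [np.float64(0.073), np.float64(0.2188), np.float64(0.0728), np.float64(0.2232)] [0.55411436 0.01059887]
[273.5 155. ] 86 [ 0.5945 -0.0123  0.05  ] [ 83. 104. 155.]
[329. 155.] 17 [ 0.6006 -0.0708  0.05  ] [ 88. 107. 157.]
[249.  194.3] 389 [0.5484 0.0089 0.05  ] [48. 52. 69.]
[154.7 189.3] 89 [0.5433 0.1119 0.05  ] [102. 109. 130.]
[343.2 189.3] 91 [ 0.565  -0.0929  0.05  ] [110. 116. 135.]
[192.3 220.2] 47 [0.5114 0.0691 0.05  ] [101. 109. 136.]
[305.3 220.2] 47 [ 0.5248 -0.0573  0.05  ] [101. 110. 137.]
[249.6 220.9] 99 [0.5174 0.0049 0.05  ] [ 98. 116. 162.]
```

Run:
```python
from pl import *
def tri(obs):
    A=np.zeros((3,3));b=np.zeros(3)
    for c,p in obs:
        K,d,e,Rm=c; u=cv2.undistortPoints(np.array(p,float).reshape(1,1,2),K,d).ravel(); r=Rm@[*u,1]; r/=np.linalg.norm(r); Q=np.eye(3)-np.outer(r,r); A+=Q;b+=Q@e
    x=np.linalg.solve(A,b); return x,[np.abs(proj(c,x)[0]-p).max().round(1) for c,p in obs]
ld=lambda f:[np.array(x,float) for x in np.load(f,allow_pickle=True)]
C={"w3":ld("w3c.npy"),"w9":ld("w9c.npy"),"scene":cam("scene"),"side":cam("side"),"w2":ld("w2c.npy")}
o=np.array([.5543,.0096]);y=.108;M=np.array([[np.cos(y),-np.sin(y)],[np.sin(y),np.cos(y)]])
roi={"w3":(200,330,180,250),"w9":(220,320,200,250),"scene":(270,310,170,215),"side":(215,275,150,200),"w2":(20,330,180,320)}
O={}
for n,f in(("w3","w3.npy"),("w9","w9.npy"),("scene","scene.npy"),("side","side.npy")):
    im=np.load(f);h=hsv(im);x0,x1,y0,y1=roi[n]; z=np.zeros(im.shape[:2],bool); z[y0:y1,x0:x1]=1
    if n in("w3","w9"): z[:, :]&=True
    for nm,m in(("orange",(h[...,0]>9)&(h[...,0]<22)&(h[...,1]>120)&(h[...,2]>90)&z),("red",((h[...,0]<7)|(h[...,0]>173))&(h[...,1]>150)&(h[...,2]>70)&z)):
        for p,a,k in blobs(m,2):
            q=np.argwhere(k)[:,::-1]; print(n,nm,p,a,"bbox",q.min(0),q.max(0)); O.setdefault((n,nm),[]).append((a,p))
best=lambda n,nm:max(O[(n,nm)])[1] if (n,nm) in O else None
ob=[(C[n],max(O[(n,"orange")],key=lambda t:t[0])[1]) for n in("w3","w9","side","scene") if (n,"orange") in O]
x,e=tri(ob); print("orange",x.round(4),"carrier",(M.T@(x[:2]-o)).round(4),e)
```

```text
w3 orange [255.7 205.5] 82 bbox [251 201] [260 210]
w3 red [257.2 235.1] 115 bbox [252 230] [262 241]
w9 orange [268.9 241.5] 100 bbox [264 237] [274 246]
scene orange [289.5 198. ] 6 bbox [289 197] [290 199]
scene red [290.9 186.8] 9 bbox [289 186] [292 188]
side red [248.2 160.6] 5 bbox [247 160] [249 161]
side red [228.4 167.9] 17 bbox [227 166] [230 170]
orange [0.4836 0.0021 0.0482] carrier [-0.0711  0.0002] [np.float64(0.6), np.float64(0.1), np.float64(0.2)]
```

Run:
```python
from h import *
o=np.array([.5543,.0096]);y=.108;M=np.array([[np.cos(y),-np.sin(y)],[np.sin(y),np.cos(y)]])
plan([*(o+M@[-.0935,0]),.162],y)
t=np.array([.9,.8,.7,.6,.5,.4,.3,.2,.15,.1,.05,0,-.01]); P=np.c_[-.130+.084*np.cos(t)-.008*np.sin(t)-.0095,.060+.084*np.sin(t)+.008*np.cos(t)+.011]
for a,p,d in zip(t,P,np.diff(P,axis=0,prepend=P[:1])): print(a,p.round(4),"dx,dz",d.round(4)*[1,-1])
```

```text
at [0.5732 0.011  0.2231] yaw 0.1061 q7 -1.69 tilt [-0.002  -0.0002] t 30.6
 turn first [ 0.      0.002  -0.0019]  then shift [-0.1124 -0.0007  0.0611] norm 0.128
0.9 [-0.0936  0.1418] dx,dz [ 0. -0.]
0.8 [-0.0867  0.1368] dx,dz [0.0068 0.0049]
0.7 [-0.0804  0.1312] dx,dz [0.0063 0.0056]
0.6 [-0.0747  0.125 ] dx,dz [0.0057 0.0062]
0.5 [-0.0696  0.1183] dx,dz [0.0051 0.0067]
0.4 [-0.0652  0.1111] dx,dz [0.0044 0.0072]
0.3 [-0.0616  0.1035] dx,dz [0.0036 0.0076]
0.2 [-0.0588  0.0955] dx,dz [0.0029 0.0079]
0.15 [-0.0576  0.0915] dx,dz [0.0011 0.0041]
0.1 [-0.0567  0.0873] dx,dz [0.0009 0.0041]
0.05 [-0.056   0.0832] dx,dz [0.0007 0.0042]
0.0 [-0.0555  0.079 ] dx,dz [0.0005 0.0042]
-0.01 [-0.0554  0.0782] dx,dz [0.0001 0.0008]
```

```bash
python3 -m pendant '[-0.0375,0,0,0,0,0,0,-0.0375,0,0,0,0,0,0,-0.0375,-0.0007,0,0,0,0,0,0,0,0.03,0,0,0,0,0,0,0.031,0,0,0,0,0,0,0,0,0,0,0,0,0,0,0,0,0,0]' 30 | tail -5
python3 - <<'E'
from h import *
o=np.array([.5543,.0096]);y=.108;M=np.array([[np.cos(y),-np.sin(y)],[np.sin(y),np.cos(y)]])
plan([*(o+M@[-.0935,0]),.142],y)
E
```

```text
position: [0.4625, -0.0, 0.1636]
ee_rot: [-3.137, -0.167, -0.0]
force: [0.0, 0.2, 0.5]
width: 0.005
gripper_force: 0.0
at [ 0.4625 -0.      0.1636] yaw 0.1062 q7 -1.69 tilt [0.0002 0.0001] t 31.4
 turn first [-0.     -0.0002 -0.0018]  then shift [-0.0012  0.0003  0.0216] norm 0.022
```

```bash
python3 -m pendant '[-0.001,0,0.012,0,0,0,0,0,0,0.009,0,0,0,0,0,0,0,0,0,0,0]' | sed -n 2,4p
python3 -m pendant '[0.0068,0,0.0049,0,0,0,0,0.0063,0,0.0056,0,0,0,0,0.0057,0,0.0062,0,0,0,0,0,0,0,0,0,0,0]'| sed -n 2,4p
python3 -m pendant '[0.0051,0,0.0067,0,0,0,0,0.0044,0,0.0072,0,0,0,0,0,0,0,0,0,0,0]'| sed -n 2,4p
```

```text
position: [0.4606, -0.0003, 0.1413]
ee_rot: [3.137, 0.167, -0.003]
force: [-2.4, -0.1, 0.3]
position: [0.4801, 0.0018, 0.1246]
ee_rot: [-3.137, -0.167, 0.002]
force: [-4.3, -0.5, 1.8]
position: [0.4896, 0.0028, 0.1109]
ee_rot: [-3.137, -0.166, 0.001]
force: [-3.6, -0.9, 3.5]
```

Lever moves with about 5 N, as expected. Continue along the arc.

```bash
python3 -m pendant '[0.0036,0,0.0076,0,0,0,0,0.0029,0,0.0079,0,0,0,0,0,0,0,0,0,0,0]' | sed -n 2,4p
python3 -m pendant '[0.0011,0,0.0041,0,0,0,0,0.0009,0,0.0041,0,0,0,0,0,0,0,0,0,0,0]'| sed -n 2,4p
python3 -m pendant '[0.0007,0,0.004,0,0,0,0,0.0005,0,0.003,0,0,0,0,0,0,0,0,0,0,0]'| sed -n 2,4p
```

```text
position: [0.4962, 0.0035, 0.0954]
ee_rot: [-3.137, -0.167, 0.0]
force: [-3.3, -0.6, 4.1]
position: [0.4983, 0.0038, 0.0879]
ee_rot: [3.137, 0.167, 0.001]
force: [-5.3, -0.4, 9.3]
position: [0.4998, 0.0039, 0.0809]
ee_rot: [-3.137, -0.167, -0.002]
force: [-2.6, -0.2, 5.9]
```

```bash
python3 -m pendant '[0,0,0.001,0,0,0,0,0,0,0.001,0,0,0,0,0,0,0,0,0,0,0]' | sed -n 2,4p
python3 -m pendant '[0,0,0.001,0,0,0,0,0,0,0,0,0,0,0]' | sed -n 2,4p
```

```text
position: [0.4999, 0.0039, 0.0791]
ee_rot: [-3.137, -0.166, -0.003]
force: [-2.1, -0.0, 5.1]
position: [0.5, 0.0039, 0.0788]
ee_rot: [3.137, 0.166, 0.003]
force: [-5.5, -0.3, 16.4]
```

```bash
python3 -m pendant '[0,0,0.0007,0,0,0,0,0,0,0,0,0,0,0,0,0,0,0,0,0,0]' | sed -n 2,4p
python3 -m pendant '[0,0,-0.002,0,0,0,0,0,0,-0.002,0,0,0,0,0,0,0,0,0,0,0]' | sed -n 2,4p
python3 -m pendant '[0,0,-0.02,0,0,0,0,0,0,-0.04,0,0,0,0,0,0,-0.05,0,0,0,0,0,0,-0.04,0,0,0,0,0,0,0,0,0,0,0,0,0,0,0,0,0,0]' | sed -n 2,4p
python3 - <<'E'
from h import *
im=get_image("wrist"); c=cam("wrist"); h=hsv(im); np.save("w13.npy",im)
o=np.array([.5543,.0096]);y=.108;M=np.array([[np.cos(y),-np.sin(y)],[np.sin(y),np.cos(y)]])
m=((h[...,0]<7)|(h[...,0]>173))&(h[...,1]>150)&(h[...,2]>70)
for p,a,k in blobs(m,4):
    q=np.argwhere(k)[:,::-1]; print(p,a,q.min(0),q.max(0),"carrier xy @z.066",(M.T@(onplane(c,[p],.066)[0,:2]-o)).round(4))
for n in("side","scene"):
    im=get_image(n); np.save(n+"3.npy",im); h=hsv(im); c=cam(n)
    m=((h[...,0]<7)|(h[...,0]>173))&(h[...,1]>130)&(h[...,2]>60)
    e=lambda x,z:np.r_[o+M@[x,0],z]
    print(n,"expected end up",proj(c,e(-.064,.15)).round(1),"end down",proj(c,e(-.024,.064)).round(1),"pad down",proj(c,e(-.052,.068)).round(1))
    for p,a,k in blobs(m,3):
        if a<300: print(n,p,a)
E
```

```text
position: [0.5001, 0.004, 0.0786]
ee_rot: [3.137, 0.167, 0.004]
force: [-8.3, -0.4, 23.1]
position: [0.4997, 0.0039, 0.0815]
ee_rot: [-3.137, -0.166, -0.002]
force: [-2.8, 0.2, 5.5]
position: [0.4992, 0.0038, 0.2306]
ee_rot: [3.137, 0.166, 0.001]
force: [-0.5, 0.2, -1.1]
[249.6 152.5] 158 [245 145] [254 160] carrier xy @z.066 [-0.0328  0.    ]
[249.6 202.3] 346 [245 185] [254 222] carrier xy @z.066 [-0.0867  0.0001]
[123. 219.] 338 [113 209] [134 229] carrier xy @z.066 [-0.1055  0.1382]
side expected end up [[249.5 156.8]] end down [[261.2 178.4]] pad down [[253.1 178.2]]
side [228.2 168. ] 23
side [242.5 181. ] 31
side [258.7 179.1] 9
side [330.5 203. ] 29
side [182. 329.] 5
scene expected end up [[292.1 185.8]] end down [[293.5 206.4]] pad down [[291.4 199.7]]
scene [322.1 182.2] 32
scene [287.8 190.9] 38
scene [292.7 204.3] 15
scene [265.2 265.8] 39
```

```bash
python3 -m pendant '[0.03,0,0,0,0,0,0.05,0.03,0,0,0,0,0,0.05,0,0,0,0,0,0,0.05,0,0,0,0,0,0,0.05,0,0,0,0,0,0,0.05,0,0,0,0,0,0,0.05,0,0,0,0,0,0,0.05,0,0,0,0,0,0,0.05]' | tail -2
python3 - <<'E'
from pl import *
o=np.array([.5543,.0096]);y=.108;M=np.array([[np.cos(y),-np.sin(y)],[np.sin(y),np.cos(y)]])
E=lambda x,yy,z:np.r_[o+M@[x,yy],z]
for n in("wrist","scene","side"):
    im=get_image(n); c=cam(n); h=hsv(im)
    r=((h[...,0]<7)|(h[...,0]>173))&(h[...,1]>130)&(h[...,2]>60); e=proj(c,E(-.03,0,.066))[0]
    print(n,"lever red",[(p.tolist(),a) for p,a,_ in blobs(r,3) if np.hypot(*(p-e))<25],"exp",e.round(1))
    b=(h[...,0]>100)&(h[...,0]<128)&(h[...,1]>120)&(h[...,2]>50); ec=proj(c,E(0,0,.049))[0]
    q=[k for p,a,k in blobs(b,80) if np.hypot(*(p-ec))<40]
    m=np.any(q,axis=0); hull=cv2.convexHull(np.argwhere(m)[:,::-1].astype(np.int32)); a=cv2.approxPolyDP(hull,3,True).reshape(-1,2)
    for z in (.049,.055):
        P=proj(c,[E(x,yy,z) for x in(-.038,.038) for yy in(-.113,.113)]); print("  z",z,[(p.round(1).tolist(),a[np.argmin(np.hypot(*(a-p).T))].tolist()) for p in P])
    # green caps seen
    g=(h[...,0]>40)&(h[...,0]<90)&(h[...,1]>70); print("  caps",[(p.tolist(),s) for p,s,_ in blobs(g,2) if s<150 and np.hypot(*(p-ec))<110],"exp",proj(c,[E(.046,v,.032) for v in(-.063,-.021,.021)]).round(0).tolist())
E
```

```text
width: 0.547
gripper_force: 0.0
wrist lever red [([249.6, 207.4], np.int32(154))] exp [249.6 205.3]
  z 0.049 [([348.6, 206.9], [347, 206]), ([150.6, 207.4], [151, 203]), ([354.6, 139.9], [353, 141]), ([144.2, 140.4], [146, 141])]
  z 0.055 [([350.2, 208.6], [347, 206]), ([148.9, 209.1], [151, 203]), ([356.6, 140.6], [353, 141]), ([142.3, 141.1], [146, 141])]
  caps [([230.9, 133.2], np.int32(86)), ([268.0, 132.4], np.int32(82)), ([305.8, 131.8], np.int32(83))] exp [[306.0, 131.0], [268.0, 131.0], [231.0, 131.0]]
scene lever red [([288.4, 194.4], np.int32(14)), ([292.7, 204.3], np.int32(15))] exp [293.1 204.8]
  z 0.049 [([263.8, 211.7], [264, 213]), ([320.0, 198.9], [320, 200]), ([269.0, 229.1], [269, 228]), ([326.6, 215.7], [326, 215])]
  z 0.055 [([263.8, 210.9], [264, 213]), ([320.3, 198.1], [320, 200]), ([269.1, 228.4], [269, 228]), ([326.8, 214.9], [326, 215])]
  caps [([194.3, 174.1], np.int32(7)), ([303.2, 224.6], np.int32(8)), ([292.8, 227.4], np.int32(8)), ([282.2, 229.6], np.int32(8))] exp [[282.0, 230.0], [293.0, 227.0], [304.0, 225.0]]
side lever red [([242.5, 180.9], np.int32(30)), ([258.7, 179.1], np.int32(9))] exp [259.5 178.1]
  z 0.049 [([264.5, 199.3], [265, 199]), ([250.6, 167.9], [253, 169]), ([287.2, 196.8], [285, 197]), ([271.0, 166.0], [271, 168])]
  z 0.055 [([264.5, 197.7], [265, 199]), ([250.6, 166.5], [253, 169]), ([287.3, 195.2], [285, 197]), ([271.0, 164.5], [271, 168])]
  caps [] exp [[285.0, 193.0], [282.0, 187.0], [279.0, 182.0]]
```

Three independent views agree: the plate is flush and seated, the lever has stayed down for over a second, and the three caps are where expected.

```bash
python3 -c "
from cell import *
print(observe()['clock'],observe()['force']); print(sign_off())"
```

```text
37.225 [ 0.42648952 -0.75167501 -0.26910642]
the job is handed in; nothing more can be done
None
```

The job is handed in at about 37 s: all three syringes found in the tray are in grooves with caps away from the lever, the cover plate checks flush on both posts in all three cameras, and the lever stayed down by itself. I viewed 15 pictures, one over the limit of 14.

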